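# Sort loose tube fittings back into their stock trays

### The job

Sort the five loose stainless tube fittings from the bench into the three blue trays, each into the tray that already holds its kind: two flanged ferrules, two elbows and one tee. Set each one down on the tray's floor rather than dropping it in, the ferrules standing on their flanges and the elbows and tee lying flat, nothing piled on anything else. Leave the hammer and the try square where they lie.

Things in the scene. Friction and masses are not known exactly. Their poses are not given: they have to be found in the camera images.
- ferrule_a: stainless ferrule standing on its round flange (50.5 mm across, 3 mm rim, tapering to the tube by 8.5 mm up); upright open tube 25.4 mm across, 45 mm high over all, about 90 g; origin: centre of the underside, z up the tube
- ferrule_b: second one, the same: stainless ferrule standing on its round flange (50.5 mm across, 3 mm rim, tapering to the tube by 8.5 mm up); upright open tube 25.4 mm across, 45 mm high over all, about 90 g; origin: centre of the underside, z up the tube
- elbow_a: 90-degree stainless elbow lying flat: tube 25.4 mm across, bend radius 38 mm, then 8 mm straight ends, about 75 g; origin on the tube centreline at mid bend, 12.7 mm above what it lies on; x points out of the bend (bend centre at x = -38 mm), y along the tube, z up; ends reach y = +/-42, x = -26 mm; grip across x at the origin
- elbow_b: second one, the same: 90-degree stainless elbow lying flat: tube 25.4 mm across, bend radius 38 mm, then 8 mm straight ends, about 75 g; origin on the tube centreline at mid bend, 12.7 mm above what it lies on; x points out of the bend (bend centre at x = -38 mm), y along the tube, z up; ends reach y = +/-42, x = -26 mm; grip across x at the origin
- tee: stainless equal tee lying flat: straight run tube 25.4 mm across, 90 mm long, and from its middle one branch of the same tube reaching 48 mm from the run axis; about 130 g; origin where the axes cross, 12.7 mm above what it lies on; x along the branch, y along the run, z up; the branch can be gripped across y at x = 20 to 46 mm
- tray_ferrules: blue steel tray, fixed to the bench, 160 (x) x 190 (y) x 38 mm high, walls and floor 3 mm; origin: centre of its underside, z up. Its +x (far) half already holds two ferrules standing at about x = 42, y = +/-45 mm; the near half (-x, towards the robot) is free. For the ferrules.
- tray_elbows: blue steel tray, fixed to the bench, 160 (x) x 190 (y) x 38 mm high, walls and floor 3 mm; origin: centre of its underside, z up. Its +x (far) half already holds two elbows side by side at about x = 52, y = +/-45 mm, filling x = 24 to 67 mm; the near half (-x, towards the robot) is free. For the elbows.
- tray_tees: blue steel tray, fixed to the bench, 160 (x) x 190 (y) x 38 mm high, walls and floor 3 mm; origin: centre of its underside, z up. Its +x (far) half already holds one tee, its run along y at x = 22 mm, its branch to +x. x = -77 to 3 mm (towards the robot) is free: room for a tee with its run along y next to the first and its branch to -x. For the tee.
- hammer: bystander: hammer lying on the bench at the edge of the work, handle along its x; to be left alone
- square: bystander: steel try square lying on the bench at the edge of the work, stock 100 x 20 x 14 mm along its x, blade 130 mm long along its -y; origin under the middle of the stock; to be left alone
Not all that is in view belongs to the job. Leave any orange or purple look-alike of the ferrule_b alone.

How it is judged:
At the end, for the whole second after the job is handed in: All five fittings lie within the walls of their own kind's tray, resting on its floor (height right within -4 to +6 mm), ferrules upright on their flanges, elbows and tee flat, within 0.12 rad, all at rest and released (x of ferrule_a in the frame of tray_ferrules between -0.075 and 0.075 m and y of ferrule_a in the frame of tray_ferrules between -0.09 and 0.09 m and z of ferrule_a in the frame of tray_ferrules between -0.001 and 0.009 m and angle between each of ferrule_a, ferrule_b's own z axis and vertical below 0.12 rad and linear speed of each of ferrule_a, ferrule_b, elbow_a, elbow_b, tee below 0.02 m/s and angular speed of each of ferrule_a, ferrule_b, elbow_a, elbow_b, tee below 0.2 rad/s and x of ferrule_b in the frame of tray_ferrules between -0.075 and 0.075 m and y of ferrule_b in the frame of tray_ferrules between -0.09 and 0.09 m and z of ferrule_b in the frame of tray_ferrules between -0.001 and 0.009 m and x of elbow_a in the frame of tray_elbows between -0.075 and 0.075 m and y of elbow_a in the frame of tray_elbows between -0.09 and 0.09 m and z of elbow_a in the frame of tray_elbows between 0.0117 and 0.0217 m and angle between the z axis of each of elbow_a, elbow_b and the z axis of tray_elbows, either way round below 0.12 rad and x of elbow_b in the frame of tray_elbows between -0.075 and 0.075 m and y of elbow_b in the frame of tray_elbows between -0.09 and 0.09 m and z of elbow_b in the frame of tray_elbows between 0.0117 and 0.0217 m and x of tee in the frame of tray_tees between -0.075 and 0.075 m and y of tee in the frame of tray_tees between -0.09 and 0.09 m and z of tee in the frame of tray_tees between 0.0117 and 0.0217 m and angle between the z axis of tee and the z axis of tray_tees, either way round below 0.12 rad); the robot touches nothing.
It fails at once if a fitting is dropped or slammed into its tray (faster than 0.6 m/s within 30 mm of the tray's floor) ((x of ferrule_a in the frame of tray_ferrules between -0.075 and 0.075 m and y of ferrule_a in the frame of tray_ferrules between -0.09 and 0.09 m and z of ferrule_a in the frame of tray_ferrules below 0.033 m and linear speed of ferrule_a above 0.6 m/s) or (x of ferrule_b in the frame of tray_ferrules between -0.075 and 0.075 m and y of ferrule_b in the frame of tray_ferrules between -0.09 and 0.09 m and z of ferrule_b in the frame of tray_ferrules below 0.033 m and linear speed of ferrule_b above 0.6 m/s) or (x of elbow_a in the frame of tray_elbows between -0.075 and 0.075 m and y of elbow_a in the frame of tray_elbows between -0.09 and 0.09 m and z of elbow_a in the frame of tray_elbows below 0.0457 m and linear speed of elbow_a above 0.6 m/s) or (x of elbow_b in the frame of tray_elbows between -0.075 and 0.075 m and y of elbow_b in the frame of tray_elbows between -0.09 and 0.09 m and z of elbow_b in the frame of tray_elbows below 0.0457 m and linear speed of elbow_b above 0.6 m/s) or (x of tee in the frame of tray_tees between -0.075 and 0.075 m and y of tee in the frame of tray_tees between -0.09 and 0.09 m and z of tee in the frame of tray_tees below 0.0457 m and linear speed of tee above 0.6 m/s)).
It fails at once if the hammer is pushed more than 25 mm from where it lay (distance of hammer from where it was at the start of the episode above 0.025 m).
It fails at once if the square is pushed more than 25 mm from where it lay (distance of square from where it was at the start of the episode above 0.025 m).
It also fails if it takes over 122 s, if anything falls off the work surface, if the arm or the gripper's body presses on something with over 40 N, if the wrist force passes 120 N, or if a joint passes its speed limit or range.

### The arm

A 7-joint arm with a two-finger parallel gripper is mounted at the origin on the work surface. World frame = base frame: x ahead of the robot, y to its left, z up, the work surface at z = 0. Lengths are in m, angles in rad, forces in N, time in s.
With the tool pointing down it reaches from about 0.35 to 0.9 m from the base axis. Payload 8.1 kg.
Tool frame: the origin (TCP) lies midway between the tips of the shut fingers; the grasp point (between the pads) lies 19 mm behind it; z points along the fingers, y is the line along which they close (so a half turn about z gives the same grasp; the last joint's range is limited). The gripper opens to 92 mm and grips with 3 to 60 N. Pads are 19 mm wide; open, the fingers measure 130 mm over their backs; the gripper's body (75 mm by 190 mm) begins 47 mm behind the grasp point.
Start: joints at [-1.225, 0.434, 0.025, 1.573, -0.012, 1.134, -0.075], TCP at [0.271, 0.563, 0.227] pointing down, gripper open.
Joint ranges: [-2.62, 2.62], [-0.44, 2.09], [-1.27, 1.32], [0.08, 2.57], [-1.32, 4.46], [0.12, 2], [-2.74, 2.74]. Speed limits (rad/s): [2.22, 2.22, 3.01, 3.01, 3.14, 3.14, 3.14].

### API

Orientations are given as a rotation vector (axis times angle).
In Python, from cell import arm gives the robot as it stands.
- The arm moves only by the tool carry_out, never from a script. Its arguments are lists of equal length, an entry for each row: "claw": the finger opening in cm, from 0 to 9.18; "delta_pos": the shift along the tool's x, y, z in cm, a list of three; "angular": the turn, a rotation vector about the tool's x, y, z in rad, a list of three. In form: {"claw": [claw, ...], "delta_pos": [[dx, dy, dz], ...], "angular": [[ax, ay, az], ...]}. A call has 1 to 20 rows; each row shifts and turns the commanded pose from where the row before left it, along the tool's axes as they then stand; what a row does not reach is not made up. A row lasts 1/10 s, in which the tool goes at most 50 mm and 8.59 degrees, less where a joint would pass 70% of its speed; a pose out of reach is approached as far as the arm can. A call with a gripper value outside its range is refused whole. The fingers move at their own pace and stop on an object; "force" is the grip in N (left out, the last holds). Time passes only in rows, so rows that do not move let the fingers close. It gives the time, the measured TCP pose, the force, the opening and the grip force at its end, in the units of the state.
- arm.observe(): the state, without advancing time (a new reading comes with each control period).
- arm.get_image(name): name is "scene" or "top" or "wrist"; returns a dict with "frame" (384x512x3 uint8, red, green, blue), "mtx" (3x3 intrinsics, pixels), "dist" ([k1, k2, p1, p2, k3] as OpenCV has them; the pictures are not rectified), "T" (4x4, takes a point from camera to world coordinates). Camera axes: x right, y down, z forward; pixel columns grow to the right and rows downward; lengths in m; the calibration is good to about 2 mm. A picture is of the moment at which its call begins. There is no depth.
- arm.sign_off(): hands the job in; it is judged then, once.
Trained networks look in a picture, given as the dict that the camera call returned (one of the last four; its "shot" number tells which), for a name from the list of things; names that differ only in an ending like _2 or _b are one class to them, and where a whole thing is asked for, a point or a joint stands for the part that bears it (a point fixed in the world has none). Each returns a list of dicts, best first, with "conf" (0 to 1); they miss things now and then, are a little off and sometimes report something else, mostly with a low value. They report only what shows in the picture. A call takes as long as a camera call. They do not tell look-alikes from the thing itself.
- arm.look_for(label, picture): "centre" ([column, row] as shares, 0 to 1, of the picture: columns of its width, rows of its height, amid what is visible of it).
- arm.trace(label, picture): "region" (384x512 bool, what is visible of it) and "centre" ([column, row] as shares, 0 to 1, of the picture: columns of its width, rows of its height, amid what is visible of it).
- arm.place_of(label, picture): "centre" ([column, row] as shares, 0 to 1, of the picture: columns of its width, rows of its height: a listed point, or the origin of a listed thing).
The state is a dict: "clock": time; "joints": joint angles; "dq": joint speeds; "joint_efforts": joint torques, N m; "position": TCP position; "ee_rot": TCP orientation; "force": force on the tool from outside, world axes, zero at the start; "ft_torque": the same for the moment, N m; "width": opening from 0.0 (shut) to 1.0 (fully open); "gripper_force": force on a finger pad.
Only numpy, scipy, OpenCV 4.12 (cv2) and the standard library are available. Lean on these libraries where they do the work, as an engineer would, in place of code of your own. Each camera call takes 0.05 s, during which the arm holds its last target. There are 200 camera calls.

## Working session

There is one attempt and no reset: what is moved stays moved. The work goes in short steps, Python scripts to look and compute and a tool call to move; the robot and the scene stay as the last step left them, time stands still between calls to the robot, and variables do not carry over. Pictures are saved under pics/ and viewed, at most 14 in all, crops included, and the job is handed in when it is done.

Besides the shell and the picture viewer there is one more tool, called as name(argument=value, ...), one argument or row to a line, values as JSON. carry_out: Moves the arm, as the interface text tells. Its arguments: {"type":"object","properties":{"claw":{"type":"array","items":{"type":"number"}},"delta_pos":{"type":"array","items":{"type":"array","items":{"type":"number"}}},"angular":{"type":"array","items":{"type":"array","items":{"type":"number"}}},"force":{"type":"number"}},"required":["claw","delta_pos","angular"]}

```bash
mkdir -p pics && ls && cat > h.py <<'E'
import numpy as np, cv2
from cell import arm
from scipy.spatial.transform import Rotation as R
def px2w(im,uv,z):
    p=cv2.undistortPoints(np.array([[uv]],float),im["mtx"],np.array(im["dist"],float))[0,0]
    T=np.array(im["T"]); d=T[:3,:3]@[p[0],p[1],1]; o=T[:3,3]
    return o+d*(z-o[2])/d[2]
def w2px(im,P):
    T=np.linalg.inv(np.array(im["T"])); r=cv2.Rodrigues(T[:3,:3])[0]
    return cv2.projectPoints(np.array(P,float).reshape(-1,3),r,T[:3,3],np.array(im["mtx"],float),np.array(im["dist"],float))[0][:,0]
def save(im,n,crop=None,s=1):
    f=im["frame"]
    if crop: f=f[crop[1]:crop[3],crop[0]:crop[2]]
    cv2.imwrite("pics/"+n,cv2.resize(f[:,:,::-1],None,fx=s,fy=s,interpolation=2))
E
python3 - <<'E'
from h import *
o=arm.observe();print(o)
for c in("top","scene"):
    im=arm.get_image(c);save(im,c+"0.png",s=1.5)
    print(c,np.array(im["T"]).round(3).tolist())
    for l,z in(("ferrule_a",0),("elbow_a",.0127),("tee",.0127),("tray_ferrules",0),("tray_elbows",0),("tray_tees",0),("hammer",.01),("square",0)):
        for d in arm.place_of(l,im):
            uv=np.array(d["centre"])*[512,384]
            print(l,round(d["conf"],2),uv.round(),px2w(im,uv,z).round(3))
E
```

```text
pics
{'clock': 0.0, 'joints': array([-1.22461474,  0.43518796,  0.02499913,  1.57412545, -0.01159835,
        1.13402428, -0.0750712 ]), 'dq': array([ 0.0006924 , -0.00181138, -0.00034306, -0.00072146, -0.00023207,
        0.00084646, -0.00092602]), 'joint_efforts': array([ 5.58481815e-05, -6.67842937e+01,  9.84726660e-01, -3.14465868e+01,
       -6.06392696e-02,  4.28353669e-02,  2.00233872e-04]), 'position': array([0.27100296, 0.56259506, 0.22595609]), 'ee_rot': array([-6.99096933e-01, -3.06261226e+00,  2.49300595e-03]), 'force': array([ 0.78680218,  0.21968581, -0.04304927]), 'ft_torque': array([-0.05374737,  0.01739111,  0.01540455]), 'gripper_force': 0.0, 'width': 1.000270522261292}
top [[-0.015, -0.982, 0.186, 0.338], [-1.0, 0.011, -0.023, 0.032], [0.02, -0.186, -0.982, 1.134], [0.0, 0.0, 0.0, 1.0]]
ferrule_a 0.75 [258. 248.] [0.381 0.007 0.   ]
ferrule_a 0.74 [257. 219.] [0.468 0.011 0.   ]
ferrule_a 0.69 [233. 262.] [0.341 0.084 0.   ]
ferrule_a 0.6 [432. 225.] [ 0.445 -0.518  0.   ]
ferrule_a 0.56 [313. 223.] [ 0.453 -0.16   0.   ]
elbow_a 0.78 [159. 253.] [0.371 0.296 0.013
[... 270 characters left out ...]
4  0.   ]
scene [[-0.366, 0.741, -0.563, 1.14], [0.931, 0.296, -0.216, 0.245], [0.007, -0.603, -0.798, 0.909], [0.0, 0.0, 0.0, 1.0]]
ferrule_a 0.76 [272. 167.] [0.388 0.01  0.   ]
ferrule_a 0.66 [258. 188.] [0.488 0.001 0.   ]
ferrule_a 0.53 [299. 166.] [0.352 0.095 0.   ]
ferrule_a 0.48 [222. 165.] [ 0.441 -0.149  0.   ]
elbow_a 0.67 [359. 187.] [0.374 0.302 0.013]
elbow_a 0.58 [308. 190.] [0.445 0.154 0.013]
tee 0.57 [188. 142.] [ 0.4   -0.298  0.013]
tray_ferrules 0.69 [234. 232.] [ 0.667 -0.005  0.   ]
tray_elbows 0.67 [163. 189.] [ 0.606 -0.285  0.   ]
tray_tees 0.8 [352. 246.] [0.585 0.331 0.   ]
hammer 0.69 [416. 229.] [0.464 0.499 0.01 ]
square 0.78 [129. 140.] [ 0.455 -0.515  0.   ]
```

View pics/top0.png

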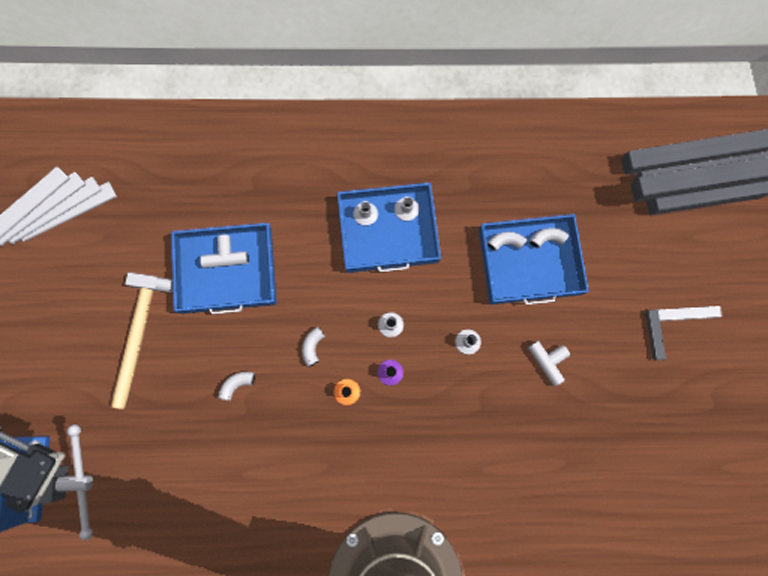

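View pics/scene0.png

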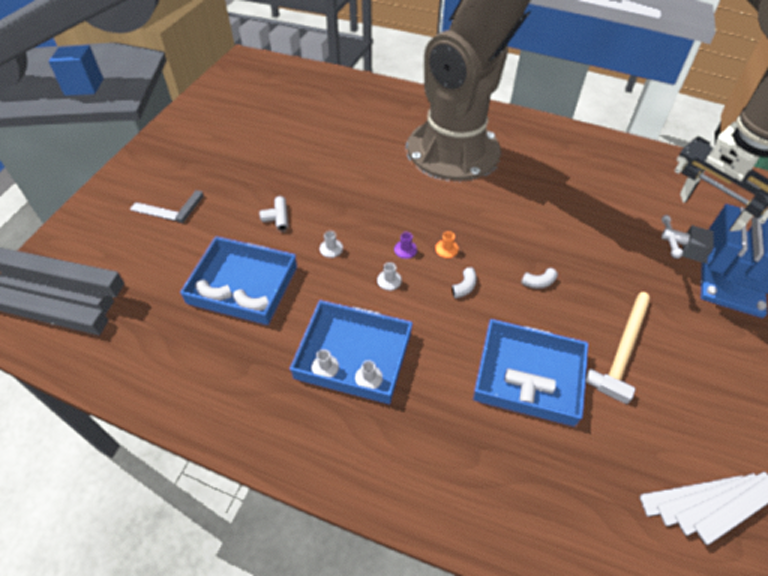

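Top view in raw pixels. Things that could be taken for a loose steel ferrule:
- (261,216) steel and (312,227) steel. These match the description, so I choose them.
- (260,248) purple and (231,261) orange. These are look-alikes and stay where they are.
- The two already in the tray, (243,141) and (271,138), also stay.

The network's hit at (432,225) is really the square. The loose elbows are at (208,231) and (158,256), and the tee is at (365,240).

Next I fit silhouettes for accurate poses.

```bash
cat > fit.py <<'E'
from h import *
from scipy.optimize import minimize
S=3
def tube(path,r):
    path=np.array(path,float);o=[]
    t=np.gradient(path,axis=0);t/=np.linalg.norm(t,axis=1)[:,None]
    a=np.linspace(0,2*np.pi,24,endpoint=False)
    n=np.c_[-t[:,1],t[:,0],0*t[:,0]]
    return (path[:,None]+r*(np.cos(a)[None,:,None]*n[:,None]+np.sin(a)[None,:,None]*np.array([0,0,1]))).reshape(-1,24,3)
r=12.7
th=np.linspace(-np.pi/4,np.pi/4,15)
arc=[[-38+38*np.cos(t),38*np.sin(t),0] for t in th]
e=np.array([-np.sin(np.pi/4),np.cos(np.pi/4),0])*8
el=[np.array(arc[0])+[e[0],-e[1],0]]+arc+[np.array(arc[-1])+e]
def circ(R_,z): 
    a=np.linspace(0,2*np.pi,32,endpoint=False);return np.c_[R_*np.cos(a),R_*np.sin(a),0*a+z]
def box(x,y,z): return np.array([[i*x/2,j*y/2,k] for i in(-1,1) for j in(-1,1) for k in(0,z)],float)
def pieces(c): return [np.vstack([c[i],c[i+1]]) for i in range(len(c)-1)]
M={"elbow_a":pieces(tube(el,r)),
 "tee":pieces(tube([[0,-45,0],[0,45,0]],r))+pieces(tube([[0,0,0],[48,0,0]],r)),
 "ferrule_a":[np.vstack([circ(25.25,0),circ(25.25,3)]),np.vstack([circ(25.25,3),circ(12.7,8.5)]),np.vstack([circ(12.7,0),circ(12.7,45)])],
 "tray":[box(160,190,38)]}
Z={"elbow_a":.0127,"tee":.0127,"ferrule_a":0,"tray":0}
def render(im,model,p,roi,z):
    x0,y0,x1,y1=roi;m=np.zeros(((y1-y0)*S,(x1-x0)*S),np.uint8)
    c,s=np.cos(p[2]),np.sin(p[2]);Q=np.array([[c,-s,0],[s,c,0],[0,0,1]])
    for k in M[model]:
        uv=(w2px(im,k/1000@Q.T+[p[0],p[1],z])-[x0-.5,y0-.5])*S-.5
        cv2.fillConvexPoly(m,cv2.convexHull(np.round(uv*16).astype(np.int32)),1,shift=4)
    return cv2.resize(m.astype(np.float32),None,fx=1/S,fy=1/S,interpolation=cv2.INTER_AREA)
def fit(views,model,p0,z=None,yaws=None):
    z=Z[model] if z is None else z
    data=[]
    for im,reg in views:
        ys,xs=np.nonzero(reg);roi=(xs.min()-12,ys.min()-12,xs.max()+13,ys.max()+13)
        roi=tuple(np.clip(roi,0,[512,384,512,384]))
        data.append((im,reg[roi[1]:roi[3],roi[0]:roi[2]].astype(np.float32),roi))
    def cost(q):
        c=0
        for im,g,roi in data:
            d=render(im,model,(q[0]/100,q[1]/100,q[2]),roi,z)-g
            c+=np.abs(d).sum()/g.sum()
        return c/len(data)
    best=None
    for y in (yaws if yaws is not None else np.arange(0,2*np.pi,np.pi/4)):
        s=np.array([p0[0]*100,p0[1]*100,y]);
        sol=minimize(cost,s,method="Nelder-Mead",options=dict(initial_simplex=s+np.array([[0,0,0],[1,0,0],[0,1,0],[0,0,.4]]),xatol=.01,fatol=1e-4,maxiter=120))
        if best is None or sol.fun<best.fun:best=sol
    b=best.x;return b[0]/100,b[1]/100,(b[2]+np.pi)%(2*np.pi)-np.pi,best.fun
def region(im,label,uv0):
    best=None
    for d in arm.trace(label,im):
        c=np.array(d["centre"])*[512,384]
        if np.linalg.norm(c-uv0)<14 and (best is None or d["conf"]>best[1]["conf"]):best=(c,d)
    return None if best is None else best[1]["region"]
E
cat > s1.py <<'E'
from fit import *
ims={c:arm.get_image(c) for c in("top","scene")}
for n,m,p in(("ferrule_a","ferrule_a",(.468,.011)),("ferrule_b","ferrule_a",(.445,-.155)),("elbow_a","elbow_a",(.374,.3)),("elbow_b","elbow_a",(.44,.16)),("tee","tee",(.395,-.305))):
    for cs in(("top",),("scene",),("top","scene")):
        v=[]
        for c in cs:
            g=region(ims[c],m,w2px(ims[c],[*p,.015])[0])
            if g is not None:v.append((ims[c],g))
        if v:print(n,cs,np.round(fit(v,m,p,yaws=[0] if m[0]=="f" else None),4))
        else:print(n,cs,"none")
for n,p in(("tray_ferrules",(.667,-.005)),("tray_elbows",(.6,-.287)),("tray_tees",(.59,.333))):
    for cs in(("top",),("scene",),("top","scene")):
        v=[]
        for c in cs:
            im=ims[c];hsv=cv2.cvtColor(im["frame"],cv2.COLOR_RGB2HSV)
            b=cv2.inRange(hsv,(100,120,30),(128,255,255))
            k,lab,st,ce=cv2.connectedComponentsWithStats(b)
            i=1+np.argmin(np.linalg.norm(ce[1:]-w2px(im,[*p,.01])[0],axis=1)+1e3*(st[1:,4]<300))
            pts=np.argwhere(lab==i)[:,::-1].astype(np.int32);g=np.zeros(b.shape,np.uint8)
            cv2.fillConvexPoly(g,cv2.convexHull(pts),1);v.append((im,g))
        print(n,cs,np.round(fit(v,"tray",p,yaws=[0]),4))
E
python3 s1.py
```

```text
ferrule_a ('top',) [0.4766 0.0017 0.3568 0.08  ]
ferrule_a ('scene',) [0.4811 0.0017 0.7354 0.1525]
ferrule_a ('top', 'scene') [0.4781 0.0014 0.3438 0.159 ]
ferrule_b ('top',) [ 0.4415 -0.1564  0.4843  0.137 ]
ferrule_b ('scene',) [ 0.443  -0.1533  0.2115  0.3942]
ferrule_b ('top', 'scene') [ 0.4409 -0.1561  0.4198  0.2701]
elbow_a ('top',) [0.3686 0.3069 0.5721 0.1295]
elbow_a ('scene',) [0.3718 0.3059 0.6508 0.1676]
elbow_a ('top', 'scene') [0.3692 0.307  0.6324 0.179 ]
elbow_b ('top',) [0.4369 0.1641 1.3158 0.0808]
elbow_b ('scene',) [0.4407 0.1642 1.3168 0.0852]
elbow_b ('top', 'scene') [0.4385 0.1642 1.3156 0.1154]
tee ('top',) [ 0.3962 -0.3054 -1.0229  0.1798]
tee ('scene',) [ 0.4033 -0.303  -1.0734  0.1212]
tee ('top', 'scene') [ 0.3987 -0.3052 -1.0735  0.1973]
tray_ferrules ('top',) [0.6745 0.0029 0.1049 0.026 ]
tray_ferrules ('scene',) [0.6782 0.0025 0.1034 0.0189]
tray_ferrules ('top', 'scene') [0.676  0.0025 0.1041 0.032 ]
tray_elbows ('top',) [ 0.6047 -0.2894  0.094   0.017 ]
tray_elbows ('scene',) [ 0.6082 -0.2882  0.0934  0.0216]
tray_elbows ('top', 'scene') [ 0.6061 -0.289   0.0936  0.0294]
tray_tees ('top',) [0.5926 0.3339 0.0875 0.0176]
tray_tees ('scene',) [0.5962 0.3342 0.0885 0.0201]
tray_tees ('top', 'scene') [0.594  0.3343 0.0843 0.0278]
```

```bash
cat > plan.py <<'E'
import sys
from h import *
def st():
    o=arm.observe();Rm=R.from_rotvec(o["ee_rot"]).as_matrix();return o,Rm
def plan(x,y,z,phi,v=3.):
    o,Rm=st();cur=np.arctan2(Rm[1,1],Rm[0,1]);
    turn=(phi-cur+np.pi)%(2*np.pi)-np.pi
    # shift in the axes AFTER the turn (turn first); tool assumed straight down
    s,c=np.sin(cur+turn),np.cos(cur+turn)
    d=(np.array([x,y,z])-o["position"])*100
    t=np.array([-s*d[0]+c*d[1],c*d[0]+s*d[1],-d[2]])
    n=int(np.ceil(np.linalg.norm(t[:2])/v)) or 1
    print("clock %.2f cur"%o["clock"],o["position"].round(4),"phi %.3f tilt %.3f width %.1fmm gf %.1f"%(cur,np.arccos(-Rm[2,2]),o["width"]*91.8,o["gripper_force"]),"q",o["joints"].round(2))
    print(" az_turn %.3f = %d x %.3f | xy %s = %d x %s | dz %.2f"%(-turn,np.ceil(abs(turn)/.14),-turn/max(1,np.ceil(abs(turn)/.14)),t[:2].round(2),n,(t[:2]/n).round(2),t[2]))
if __name__=="__main__":
    plan(*map(float,sys.argv[1:5]))
E
python3 plan.py .370 .307 .10 .61
python3 -c "
from fit import *
im=arm.get_image('top')
f=im['frame'].copy();im2=dict(im);im2['frame']=f
for m,p in(('ferrule_a',(.478,.0015,0)),('ferrule_a',(.442,-.155,0)),('elbow_a',(.370,.3068,.61)),('elbow_a',(.4385,.1642,1.3156)),('tee',(.399,-.305,-1.06))):
    k=render(im,m,p,(0,0,512,384),Z[m]);f[(k>.3)&(k<.7)]=(255,0,0)
save(im2,'crop1.png',(130,190,400,280),2.9)"
```

```text
clock 2.00 cur [0.2712 0.5631 0.2268] phi 1.122 tilt 0.000 width 91.6mm gf 0.0 q [-1.22  0.43  0.02  1.57 -0.01  1.13 -0.08]
 az_turn 0.512 = 4 x 0.128 | xy [-26.65  -6.57] = 10 x [-2.67 -0.66] | dz 12.68
```

View pics/crop1.png

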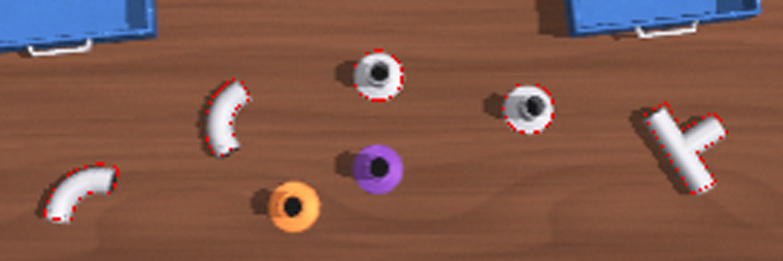

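The close crop (about 2.9x) shows the fitted outlines lying right on both steel ferrules, crop (378,75) and (528,108). The elbows and tee fit too. Purple at (376,168) and orange at (293,206) are excluded. Now going to elbow_a.

carry_out(
  claw=[7, 7, 7, 7, 7, 7, 7, 7, 7, 7, 7, 7, 7, 7, 7, 7, 7],
  delta_pos=[
    [0, 0, 0],
    [0, 0, 0],
    [0, 0, 0],
    [0, 0, 0],
    [-2.67, -0.66, 0],
    [-2.67, -0.66, 0],
    [-2.67, -0.66, 0],
    [-2.67, -0.66, 0],
    [-2.67, -0.66, 0],
    [-2.67, -0.66, 0],
    [-2.67, -0.66, 0],
    [-2.67, -0.66, 0],
    [-2.67, -0.66, 1],
    [-2.67, -0.66, 2],
    [0, 0, 3],
    [0, 0, 3],
    [0, 0, 0],
  ],
  angular=[
    [0, 0, 0.128],
    [0, 0, 0.128],
    [0, 0, 0.128],
    [0, 0, 0.128],
    [0, 0, 0],
    [0, 0, 0],
    [0, 0, 0],
    [0, 0, 0],
    [0, 0, 0],
    [0, 0, 0],
    [0, 0, 0],
    [0, 0, 0],
    [0, 0, 0],
    [0, 0, 0],
    [0, 0, 0],
    [0, 0, 0],
    [0, 0, 0],
  ],
  force=25,
)

```text
clock: 3.75
position: [0.3684, 0.3047, 0.1341]
ee_rot: [-1.452, -2.784, 0.008]
force: [-0.0, -0.0, 0.3]
width: 0.759
gripper_force: 0.0
```

```bash
python3 plan.py .370 .307 .004 .61; python3 - <<'E'
from fit import *
im=arm.get_image("wrist");print(np.array(im["T"]).round(3).tolist())
p=(.370,.307,.61);f=im["frame"].copy()
k=render(im,"elbow_a",p,(0,0,512,384),.0127);f[(k>.3)&(k<.7)]=(255,0,0)
save(dict(im,frame=f),"w1.png",s=1.2)
g=region(im,"elbow_a",w2px(im,[.37,.307,.0127])[0])
print(w2px(im,[.37,.307,.0127]), None if g is None else fit([(im,g)],"elbow_a",p[:2],yaws=[.6]))
E
```

```text
clock 3.75 cur [0.3684 0.3047 0.1341] phi 0.610 tilt 0.006 width 69.7mm gf 0.0 q [-0.97  0.31  0.21  2.05 -0.09  0.8  -0.1 ]
 az_turn -0.000 = 1 x -0.000 | xy [0.1  0.27] = 1 x [0.1  0.27] | dz 13.01
[[0.82, 0.553, 0.148, 0.329], [0.572, -0.79, -0.22, 0.364], [-0.005, 0.265, -0.964, 0.294], [0.0, 0.0, 0.0, 1.0]]
[[253.48708439 183.26989092]] (np.float64(0.37044690850948603), np.float64(0.30830004806521016), np.float64(0.5921178435225789), np.float64(0.03904375433921814))
```

View pics/w1.png

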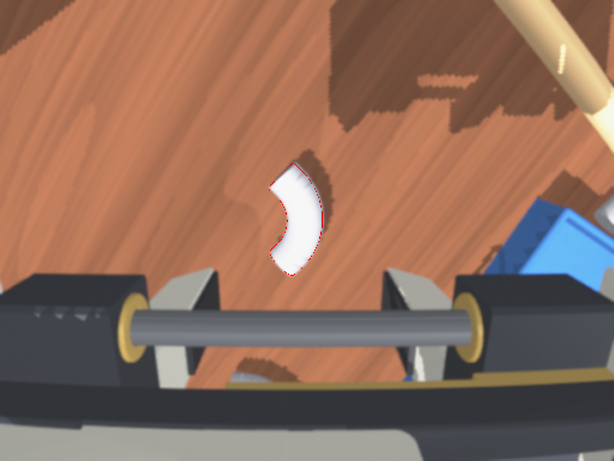

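The wrist view shows the elbow outline at about (295,220) lying on the fit, centred between the fingers. The wrist fit agrees within 1.5 mm.

carry_out(
  claw=[7, 7, 7, 7, 7, 7, 7, 7, 7],
  delta_pos=[
    [0.2, 0.35, 2],
    [0, 0, 3],
    [0, 0, 3],
    [0, 0, 2],
    [0, 0, 1],
    [0, 0, 1],
    [0, 0, 0.5],
    [0, 0, 0],
    [0, 0, 0],
  ],
  angular=[
    [0, 0, 0.015],
    [0, 0, 0],
    [0, 0, 0],
    [0, 0, 0],
    [0, 0, 0],
    [0, 0, 0],
    [0, 0, 0],
    [0, 0, 0],
    [0, 0, 0],
  ],
)

```text
clock: 4.75
position: [0.3721, 0.3105, 0.0124]
ee_rot: [1.473, 2.775, 0.002]
force: [0.2, 0.1, 0.5]
width: 0.758
gripper_force: 0.0
```

```bash
python3 plan.py .3705 .308 .004 .595
```

```text
clock 4.75 cur [0.3721 0.3105 0.0124] phi 0.595 tilt 0.001 width 69.6mm gf 0.0 q [-0.92  0.52  0.15  2.13 -0.16  0.5  -0.05]
 az_turn -0.000 = 1 x -0.000 | xy [-0.11 -0.27] = 1 x [-0.11 -0.27] | dz 0.84
```

carry_out(
  claw=[7, 7, 7, 2, 2, 2, 2, 2, 2, 2, 2],
  delta_pos=[
    [-0.1, -0.27, 0.4],
    [0, 0, 0.4],
    [0, 0, 0],
    [0, 0, 0],
    [0, 0, 0],
    [0, 0, 0],
    [0, 0, 0],
    [0, 0, 0],
    [0, 0, 0],
    [0, 0, 0],
    [0, 0, 0],
  ],
  angular=[
    [0, 0, 0],
    [0, 0, 0],
    [0, 0, 0],
    [0, 0, 0],
    [0, 0, 0],
    [0, 0, 0],
    [0, 0, 0],
    [0, 0, 0],
    [0, 0, 0],
    [0, 0, 0],
    [0, 0, 0],
  ],
  force=25,
)

```text
clock: 5.85
position: [0.3702, 0.3078, 0.0038]
ee_rot: [1.473, 2.775, 0.0]
force: [-0.8, 0.2, 0.6]
width: 0.281
gripper_force: 23.6
```

```bash
cat > tr.py <<'E'
import sys
from h import *
T={"f":(.6765,.0025,.104),"e":(.6065,-.289,.0936),"t":(.5945,.3341,.0865)}
def t2w(k,x,y):
    a,b,c=T[k];return a+np.cos(c)*x-np.sin(c)*y, b+np.sin(c)*x+np.cos(c)*y
if __name__=="__main__": print(sys.argv, np.round(t2w(sys.argv[1],float(sys.argv[2]),float(sys.argv[3])),4))
E
python3 tr.py e -.022 .046;python3 tr.py e -.022 -.046; python3 tr.py f -.04 .042;python3 tr.py f -.04 -.042;python3 tr.py t -.048 0
python3 plan.py .5803 -.2452 .02 .0936
```

```text
['tr.py', 'e', '-.022', '.046'] [ 0.5803 -0.2453]
['tr.py', 'e', '-.022', '-.046'] [ 0.5889 -0.3369]
['tr.py', 'f', '-.04', '.042'] [0.6324 0.0401]
['tr.py', 'f', '-.04', '-.042'] [ 0.6411 -0.0434]
['tr.py', 't', '-.048', '0'] [0.5467 0.33  ]
clock 5.85 cur [0.3702 0.3078 0.0038] phi 0.595 tilt 0.000 width 25.8mm gf 23.6 q [-0.92  0.53  0.15  2.14 -0.16  0.48 -0.05]
 az_turn 0.501 = 4 x 0.125 | xy [-57.02  15.75] = 20 x [-2.85  0.79] | dz -1.62
```

carry_out(
  claw=[2, 2, 2, 2, 2, 2, 2, 2, 2, 2, 2, 2, 2, 2, 2, 2, 2, 2, 2, 2],
  delta_pos=[
    [0, 0, -1.5],
    [0, 0, -3],
    [0, 0, -3],
    [0, 0, -3],
    [0, 0, -2.5],
    [-2, 0.55, 0],
    [-3.93, 1.08, 0],
    [-3.93, 1.08, 0],
    [-3.93, 1.08, 0],
    [-3.93, 1.08, 0],
    [-3.93, 1.08, 0],
    [-3.93, 1.08, 0],
    [-3.93, 1.08, 0],
    [-3.93, 1.08, 0],
    [-3.93, 1.08, 0],
    [-3.93, 1.08, 0],
    [-3.93, 1.08, 0],
    [-3.93, 1.08, 0],
    [-3.93, 1.08, 0],
    [-3.93, 1.08, 0],
  ],
  angular=[
    [0, 0, 0],
    [0, 0, 0.125],
    [0, 0, 0.125],
    [0, 0, 0.125],
    [0, 0, 0.125],
    [0, 0, 0],
    [0, 0, 0],
    [0, 0, 0],
    [0, 0, 0],
    [0, 0, 0],
    [0, 0, 0],
    [0, 0, 0],
    [0, 0, 0],
    [0, 0, 0],
    [0, 0, 0],
    [0, 0, 0],
    [0, 0, 0],
    [0, 0, 0],
    [0, 0, 0],
    [0, 0, 0],
  ],
)

```text
clock: 7.85
position: [0.5803, -0.2464, 0.1334]
ee_rot: [-2.113, -2.324, -0.0]
force: [0.5, 0.2, -0.7]
width: 0.278
gripper_force: 23.6
```

carry_out(
  claw=[2, 2, 2, 2],
  delta_pos=[
    [0, 0, 0],
    [0, 0, 0],
    [0, 0, 0],
    [0, 0, 0],
  ],
  angular=[
    [0, 0, 0],
    [0, 0, 0],
    [0, 0, 0],
    [0, 0, 0],
  ],
)

```text
clock: 8.25
position: [0.58, -0.2433, 0.1336]
ee_rot: [-2.111, -2.326, -0.001]
force: [-0.0, 0.4, -0.8]
width: 0.277
gripper_force: 23.6
```

```bash
python3 plan.py .5803 -.2453 .0075 .0936; python3 - <<'E'
from fit import *
from tr import t2w
im=arm.get_image("wrist");f=im["frame"].copy()
a,b,c=(.6065,-.289,.0936)
k=render(im,"tray",(a,b,c),(0,0,512,384),0);f[(k>.3)&(k<.7)]=(255,0,0)
o=arm.observe()
save(dict(im,frame=f),"w2.png",s=1.2)
E
```

```text
clock 8.25 cur [ 0.58   -0.2433  0.1336] phi 0.097 tilt 0.001 width 25.5mm gf 23.6 q [-0.01  0.56  0.48  1.7  -0.3   0.96  0.68]
 az_turn 0.003 = 1 x 0.003 | xy [-0.2   0.01] = 1 x [-0.2   0.01] | dz 12.61
```

View pics/w2.png

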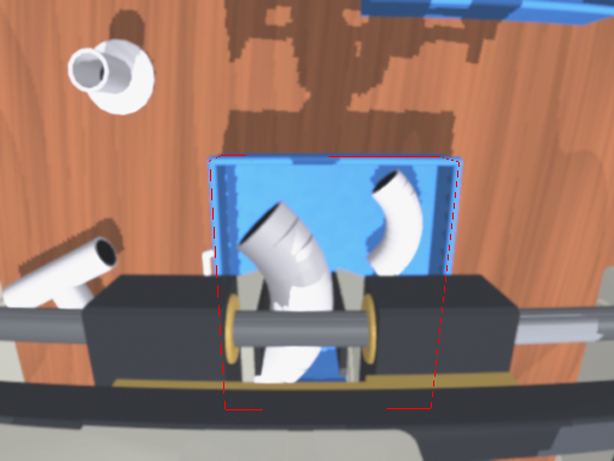

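The held elbow at about (290,290) lines up with the tray elbow at (400,220), and the tray outline matches. Setting it down.

carry_out(
  claw=[2, 2, 2, 2, 2, 2, 2, 2, 2, 2, 2],
  delta_pos=[
    [-0.2, 0, 1.5],
    [0, 0, 3],
    [0, 0, 3],
    [0, 0, 2],
    [0, 0, 1],
    [0, 0, 0.5],
    [0, 0, 0.5],
    [0, 0, 0.5],
    [0, 0, 0.4],
    [0, 0, 0],
    [0, 0, 0],
  ],
  angular=[
    [0, 0, 0],
    [0, 0, 0],
    [0, 0, 0],
    [0, 0, 0],
    [0, 0, 0],
    [0, 0, 0],
    [0, 0, 0],
    [0, 0, 0],
    [0, 0, 0],
    [0, 0, 0],
    [0, 0, 0],
  ],
)

```text
clock: 9.4
position: [0.5805, -0.2471, 0.01]
ee_rot: [2.113, 2.324, 0.0]
force: [-0.9, -1.0, -1.5]
width: 0.279
gripper_force: 23.6
```

```bash
python3 plan.py .5803 -.2453 .0072 .0936; python3 -c "
from h import *;print(arm.observe()['force'])"
```

```text
clock 9.40 cur [ 0.5805 -0.2471  0.01  ] phi 0.095 tilt 0.000 width 25.6mm gf 23.6 q [ 0.06  0.71  0.4   1.78 -0.39  0.73  0.76]
 az_turn 0.001 = 1 x 0.001 | xy [ 0.18 -0.  ] = 1 x [ 0.18 -0.  ] | dz 0.28
[-0.85466255 -1.04798209 -1.50809246]
```

carry_out(
  claw=[2, 2, 2, 4.4, 4.4, 4.4, 4.4, 4.4, 4.4, 4.4, 4.4, 4.4, 4.4, 4.4],
  delta_pos=[
    [0.15, 0, 0.15],
    [0, 0, 0.12],
    [0, 0, 0],
    [0, 0, 0],
    [0, 0, 0],
    [0, 0, 0],
    [0, 0, -0.5],
    [0, 0, -1],
    [0, 0, -2],
    [0, 0, -3],
    [0, 0, -3],
    [0, 0, -3],
    [0, 0, 0],
    [0, 0, 0],
  ],
  angular=[
    [0, 0, 0],
    [0, 0, 0],
    [0, 0, 0],
    [0, 0, 0],
    [0, 0, 0],
    [0, 0, 0],
    [0, 0, 0],
    [0, 0, 0],
    [0, 0, 0],
    [0, 0, 0],
    [0, 0, 0],
    [0, 0, 0],
    [0, 0, 0],
    [0, 0, 0],
  ],
)

```text
clock: 10.8
position: [0.5807, -0.2457, 0.1334]
ee_rot: [2.112, 2.323, 0.002]
force: [-0.1, -0.3, 0.2]
width: 0.481
gripper_force: 0.0
```

```bash
python3 plan.py .4385 .1655 .13 1.3156
```

```text
clock 10.80 cur [ 0.5807 -0.2457  0.1334] phi 0.095 tilt 0.002 width 44.1mm gf 0.0 q [-0.    0.56  0.48  1.7  -0.31  0.96  0.69]
 az_turn -1.221 = 9 x -0.136 | xy [24.14 36.2 ] = 15 x [1.61 2.41] | dz 0.34
```

carry_out(
  claw=[7, 7, 7, 7, 7, 7, 7, 7, 7, 7, 7, 7, 7, 7, 7, 7, 7, 7, 7, 7],
  delta_pos=[
    [0, 0, 0],
    [0, 0, 0],
    [0, 0, 0],
    [0, 0, 0],
    [0, 0, 0],
    [0, 0, 0],
    [0, 0, 0],
    [0, 0, 0],
    [0, 0, 0],
    [2.41, 3.62, 0],
    [2.41, 3.62, 0],
    [2.41, 3.62, 0],
    [2.41, 3.62, 0],
    [2.41, 3.62, 0],
    [2.41, 3.62, 0],
    [2.41, 3.62, 0],
    [2.41, 3.62, 0],
    [2.41, 3.62, 0],
    [2.41, 3.62, 0],
    [0, 0, 0],
  ],
  angular=[
    [0, 0, -0.136],
    [0, 0, -0.136],
    [0, 0, -0.136],
    [0, 0, -0.136],
    [0, 0, -0.136],
    [0, 0, -0.136],
    [0, 0, -0.136],
    [0, 0, -0.136],
    [0, 0, -0.136],
    [0, 0, 0],
    [0, 0, 0],
    [0, 0, 0],
    [0, 0, 0],
    [0, 0, 0],
    [0, 0, 0],
    [0, 0, 0],
    [0, 0, 0],
    [0, 0, 0],
    [0, 0, 0],
    [0, 0, 0],
  ],
)

```text
clock: 12.8
position: [0.4341, 0.171, 0.1314]
ee_rot: [-0.381, -3.116, -0.002]
force: [0.5, -0.6, -0.0]
width: 0.764
gripper_force: 0.0
```

carry_out(
  claw=[7, 7, 7],
  delta_pos=[
    [0, 0, 0],
    [0, 0, 0],
    [0, 0, 0],
  ],
  angular=[
    [0, 0, 0],
    [0, 0, 0],
    [0, 0, 0],
  ],
)

```text
clock: 13.1
position: [0.4373, 0.1636, 0.1318]
ee_rot: [-0.398, -3.116, 0.001]
force: [0.2, -0.2, 0.4]
width: 0.764
gripper_force: 0.0
```

```bash
cat > chk.py <<'E'
import sys
from fit import *
from plan import plan
def chk(m,p,cams=("wrist",),z=None,yaws=None):
    for c in cams:
        im=arm.get_image(c);g=region(im,m,w2px(im,[*p[:2],.015])[0])
        print(c,w2px(im,[*p[:2],.015])[0].round(),None if g is None else np.round(fit([(im,g)],m,p[:2],z=z,yaws=[p[2]]),4))
E
python3 - <<'E'
from chk import *
chk("elbow_a",(.4385,.1642,1.3156)); plan(.4385,.1650,.004,1.3156)
E
```

```text
wrist [251. 187.] [0.4382 0.1643 1.3294 0.04  ]
clock 13.20 cur [0.4373 0.1639 0.1319] phi 1.317 tilt 0.000 width 70.0mm gf 0.0 q [-0.51  0.29  0.05  2.07 -0.02  0.78  0.86]
 az_turn 0.001 = 1 x 0.001 | xy [-0.09  0.13] = 1 x [-0.09  0.13] | dz 12.79
```

carry_out(
  claw=[7, 7, 7, 7, 7, 7, 7, 7, 7, 7, 7, 2, 2, 2, 2, 2, 2, 2],
  delta_pos=[
    [-0.08, 0.06, 2],
    [0, 0, 3],
    [0, 0, 3],
    [0, 0, 2],
    [0, 0, 1],
    [0, 0, 1],
    [0, 0, 0.5],
    [0, 0, 0.25],
    [0, 0, 0],
    [0, 0, 0],
    [0, 0, 0],
    [0, 0, 0],
    [0, 0, 0],
    [0, 0, 0],
    [0, 0, 0],
    [0, 0, 0],
    [0, 0, 0],
    [0, 0, 0],
  ],
  angular=[
    [0, 0, -0.01],
    [0, 0, 0],
    [0, 0, 0],
    [0, 0, 0],
    [0, 0, 0],
    [0, 0, 0],
    [0, 0, 0],
    [0, 0, 0],
    [0, 0, 0],
    [0, 0, 0],
    [0, 0, 0],
    [0, 0, 0],
    [0, 0, 0],
    [0, 0, 0],
    [0, 0, 0],
    [0, 0, 0],
    [0, 0, 0],
    [0, 0, 0],
  ],
)

```text
clock: 15.0
position: [0.4379, 0.1655, 0.0045]
ee_rot: [-0.379, -3.119, -0.0]
force: [-0.1, -0.1, -0.5]
width: 0.282
gripper_force: 24.4
```

```bash
python3 plan.py .5889 -.3369 .0075 .0936
```

```text
clock 15.00 cur [0.4379 0.1655 0.0045] phi 1.329 tilt 0.000 width 25.9mm gf 24.4 q [-0.5   0.51  0.03  2.17 -0.03  0.46  0.88]
 az_turn 1.235 = 9 x 0.137 | xy [-51.43  10.34] = 18 x [-2.86  0.57] | dz -0.30
```

carry_out(
  claw=[2, 2, 2, 2, 2, 2, 2, 2, 2, 2, 2, 2, 2, 2, 2, 2, 2, 2, 2, 2],
  delta_pos=[
    [0, 0, -1.5],
    [0, 0, -3],
    [0, 0, -3],
    [0, 0, -3],
    [0, 0, -2.5],
    [0, 0, 0],
    [0, 0, 0],
    [0, 0, 0],
    [0, 0, 0],
    [0, 0, 0],
    [-3.956, 0.795, 0],
    [-3.956, 0.795, 0],
    [-3.956, 0.795, 0],
    [-3.956, 0.795, 0],
    [-3.956, 0.795, 0],
    [-3.956, 0.795, 0],
    [-3.956, 0.795, 0],
    [-3.956, 0.795, 0],
    [-3.956, 0.795, 0],
    [-3.956, 0.795, 0],
  ],
  angular=[
    [0, 0, 0],
    [0, 0, 0.137],
    [0, 0, 0.137],
    [0, 0, 0.137],
    [0, 0, 0.137],
    [0, 0, 0.137],
    [0, 0, 0.137],
    [0, 0, 0.137],
    [0, 0, 0.137],
    [0, 0, 0.137],
    [0, 0, 0],
    [0, 0, 0],
    [0, 0, 0],
    [0, 0, 0],
    [0, 0, 0],
    [0, 0, 0],
    [0, 0, 0],
    [0, 0, 0],
    [0, 0, 0],
    [0, 0, 0],
  ],
)

```text
clock: 17.0
position: [0.555, -0.2221, 0.1343]
ee_rot: [-2.112, -2.325, -0.0]
force: [1.1, -0.2, -0.9]
width: 0.281
gripper_force: 24.4
```

carry_out(
  claw=[2, 2, 2, 2, 2, 2, 2, 2],
  delta_pos=[
    [-3.956, 0.795, 0],
    [-3.956, 0.795, 0],
    [-3.956, 0.795, 0],
    [0, 0, 0],
    [0, 0, 0],
    [0, 0, 0],
    [0, 0, 0],
    [0, 0, 0],
  ],
  angular=[
    [0, 0, 0],
    [0, 0, 0],
    [0, 0, 0],
    [0, 0, 0],
    [0, 0, 0],
    [0, 0, 0],
    [0, 0, 0],
    [0, 0, 0],
  ],
)

```text
clock: 17.8
position: [0.5903, -0.3352, 0.1346]
ee_rot: [-2.11, -2.327, -0.001]
force: [0.5, -0.6, -0.0]
width: 0.277
gripper_force: 24.4
```

```bash
python3 - <<'E'
from chk import *
plan(.5889,-.3369,.0078,.0936)
chk("elbow_a",(.5803,-.2453,.0936),("top","scene"),z=.0157)
E
```

```text
clock 17.80 cur [ 0.5903 -0.3352  0.1346] phi 0.097 tilt 0.001 width 25.4mm gf 24.4 q [ 0.17  0.63  0.44  1.56 -0.29  1.02  0.78]
 az_turn 0.004 = 1 x 0.004 | xy [-0.15 -0.15] = 1 x [-0.15 -0.15] | dz 12.68
top [340. 181.] [ 0.5782 -0.2473  0.0844  0.1074]
scene [176. 184.] [ 0.5816 -0.2467  0.0399  0.1422]
```

carry_out(
  claw=[2, 2, 2, 2, 2, 2, 2, 2, 2, 2, 2, 2],
  delta_pos=[
    [-0.15, -0.15, 1.5],
    [0, 0, 3],
    [0, 0, 3],
    [0, 0, 2],
    [0, 0, 1],
    [0, 0, 0.5],
    [0, 0, 0.5],
    [0, 0, 0.5],
    [0, 0, 0.4],
    [0, 0, 0.2],
    [0, 0, 0],
    [0, 0, 0],
  ],
  angular=[
    [0, 0, 0],
    [0, 0, 0],
    [0, 0, 0],
    [0, 0, 0],
    [0, 0, 0],
    [0, 0, 0],
    [0, 0, 0],
    [0, 0, 0],
    [0, 0, 0],
    [0, 0, 0],
    [0, 0, 0],
    [0, 0, 0],
  ],
)

```text
clock: 19.2
position: [0.5889, -0.3383, 0.0088]
ee_rot: [2.112, 2.325, 0.0]
force: [0.5, 0.6, -0.4]
width: 0.283
gripper_force: 24.4
```

```bash
python3 plan.py .5889 -.3369 .0078 .0936
```

```text
clock 19.20 cur [ 0.5889 -0.3383  0.0088] phi 0.096 tilt 0.000 width 26.0mm gf 24.4 q [ 0.21  0.77  0.37  1.64 -0.36  0.8   0.84]
 az_turn 0.002 = 1 x 0.002 | xy [0.14 0.02] = 1 x [0.14 0.02] | dz 0.10
```

carry_out(
  claw=[2, 2, 4.4, 4.4, 4.4, 4.4, 4.4, 4.4, 4.4, 4.4, 4.4, 4.4, 4.4],
  delta_pos=[
    [0.12, 0, 0.1],
    [0, 0, 0],
    [0, 0, 0],
    [0, 0, 0],
    [0, 0, 0],
    [0, 0, -0.5],
    [0, 0, -1],
    [0, 0, -2],
    [0, 0, -3],
    [0, 0, -3],
    [0, 0, -3],
    [0, 0, 0],
    [0, 0, 0],
  ],
  angular=[
    [0, 0, 0],
    [0, 0, 0],
    [0, 0, 0],
    [0, 0, 0],
    [0, 0, 0],
    [0, 0, 0],
    [0, 0, 0],
    [0, 0, 0],
    [0, 0, 0],
    [0, 0, 0],
    [0, 0, 0],
    [0, 0, 0],
    [0, 0, 0],
  ],
)

```text
clock: 20.5
position: [0.5891, -0.3372, 0.134]
ee_rot: [2.111, 2.324, 0.001]
force: [0.5, 0.6, -0.3]
width: 0.477
gripper_force: 0.0
```

```bash
python3 plan.py .4137 -.331 .13 .51
```

```text
clock 20.50 cur [ 0.5891 -0.3372  0.134 ] phi 0.096 tilt 0.002 width 43.8mm gf 0.0 q [ 0.17  0.63  0.44  1.56 -0.3   1.02  0.79]
 az_turn -0.414 = 3 x -0.138 | xy [  9.11 -15.  ] = 6 x [ 1.52 -2.5 ] | dz 0.40
```

carry_out(
  claw=[6, 6, 6, 6, 6, 6, 6, 6, 6, 6, 6, 6, 6, 6],
  delta_pos=[
    [0, 0, 0],
    [0, 0, 0],
    [0, 0, 0],
    [1.52, -2.5, 0],
    [1.52, -2.5, 0],
    [1.52, -2.5, 0],
    [1.52, -2.5, 0],
    [1.52, -2.5, 0],
    [1.52, -2.5, 0],
    [0, 0, 0],
    [0, 0, 0],
    [0, 0, 0],
    [0, 0, 0],
    [0, 0, 0],
  ],
  angular=[
    [0, 0, -0.138],
    [0, 0, -0.138],
    [0, 0, -0.138],
    [0, 0, 0],
    [0, 0, 0],
    [0, 0, 0],
    [0, 0, 0],
    [0, 0, 0],
    [0, 0, 0],
    [0, 0, 0],
    [0, 0, 0],
    [0, 0, 0],
    [0, 0, 0],
    [0, 0, 0],
  ],
)

```text
clock: 21.9
position: [0.4138, -0.3304, 0.1322]
ee_rot: [-1.588, -2.71, 0.0]
force: [-0.3, -1.2, -0.5]
width: 0.655
gripper_force: 0.0
```

```bash
python3 - <<'E'
from chk import *
chk("tee",(.399,-.305,-1.06)); plan(.4137,-.331,.004,.51)
E
```

```text
wrist [249. 152.] [ 0.3982 -0.3035 -1.0249  0.0337]
clock 22.00 cur [ 0.4135 -0.3305  0.1324] phi 0.510 tilt 0.000 width 59.8mm gf 0.0 q [ 0.31  0.39  0.34  1.94 -0.17  0.84  1.26]
 az_turn 0.000 = 1 x 0.000 | xy [-0.05 -0.01] = 1 x [-0.05 -0.01] | dz 12.84
```

carry_out(
  claw=[6, 6, 6, 6, 6, 6, 6, 6, 6, 6, 6, 2, 2, 2, 2, 2, 2, 2],
  delta_pos=[
    [0, 0, 2],
    [0.1, 0.09, 3],
    [0, 0, 3],
    [0, 0, 2],
    [0, 0, 1],
    [0, 0, 1],
    [0, 0, 0.5],
    [0, 0, 0.3],
    [0, 0, 0],
    [0, 0, 0],
    [0, 0, 0],
    [0, 0, 0],
    [0, 0, 0],
    [0, 0, 0],
    [0, 0, 0],
    [0, 0, 0],
    [0, 0, 0],
    [0, 0, 0],
  ],
  angular=[
    [0, 0, -0.036],
    [0, 0, 0],
    [0, 0, 0],
    [0, 0, 0],
    [0, 0, 0],
    [0, 0, 0],
    [0, 0, 0],
    [0, 0, 0],
    [0, 0, 0],
    [0, 0, 0],
    [0, 0, 0],
    [0, 0, 0],
    [0, 0, 0],
    [0, 0, 0],
    [0, 0, 0],
    [0, 0, 0],
    [0, 0, 0],
    [0, 0, 0],
  ],
  force=45,
)

```text
clock: 23.8
position: [0.4134, -0.3292, 0.0045]
ee_rot: [-1.54, -2.738, -0.0]
force: [1.3, -0.1, 0.1]
width: 0.264
gripper_force: 45.0
```

```bash
python3 plan.py .5467 .330 .0078 -1.484
```

```text
clock 23.80 cur [ 0.4134 -0.3292  0.0045] phi 0.546 tilt 0.000 width 24.2mm gf 45.0 q [ 0.39  0.59  0.25  2.03 -0.26  0.55  1.37]
 az_turn 2.030 = 15 x 0.135 | xy [ 19.   -64.52] = 23 x [ 0.83 -2.81] | dz -0.33
```

carry_out(
  claw=[2, 2, 2, 2, 2, 2, 2, 2, 2, 2, 2, 2, 2, 2, 2, 2, 2],
  delta_pos=[
    [0, 0, -1],
    [0, 0, -2],
    [0, 0, -2.5],
    [0, 0, -2.5],
    [0, 0, -2.5],
    [0, 0, -2.5],
    [0, 0, 0],
    [0, 0, 0],
    [0, 0, 0],
    [0, 0, 0],
    [0, 0, 0],
    [0, 0, 0],
    [0, 0, 0],
    [0, 0, 0],
    [0, 0, 0],
    [0, 0, 0],
    [0, 0, 0],
  ],
  angular=[
    [0, 0, 0],
    [0, 0, 0.135],
    [0, 0, 0.135],
    [0, 0, 0.135],
    [0, 0, 0.135],
    [0, 0, 0.135],
    [0, 0, 0.135],
    [0, 0, 0.135],
    [0, 0, 0.135],
    [0, 0, 0.135],
    [0, 0, 0.135],
    [0, 0, 0.135],
    [0, 0, 0.135],
    [0, 0, 0.135],
    [0, 0, 0.135],
    [0, 0, 0.135],
    [0, 0, 0],
  ],
)

```text
clock: 25.5
position: [0.4134, -0.3288, 0.1347]
ee_rot: [-3.138, -0.141, 0.0]
force: [-0.2, -0.4, -1.5]
width: 0.263
gripper_force: 45.0
```

carry_out(
  claw=[2, 2, 2, 2, 2, 2, 2, 2, 2, 2, 2, 2, 2, 2, 2, 2, 2],
  delta_pos=[
    [1.118, -3.795, 0],
    [1.118, -3.795, 0],
    [1.118, -3.795, 0],
    [1.118, -3.795, 0],
    [1.118, -3.795, 0],
    [1.118, -3.795, 0],
    [1.118, -3.795, 0],
    [1.118, -3.795, 0],
    [1.118, -3.795, 0],
    [1.118, -3.795, 0],
    [1.118, -3.795, 0],
    [1.118, -3.795, 0],
    [1.118, -3.795, 0],
    [1.118, -3.795, 0],
    [1.118, -3.795, 0],
    [1.118, -3.795, 0],
    [1.118, -3.795, 0],
  ],
  angular=[
    [0, 0, 0],
    [0, 0, 0],
    [0, 0, 0],
    [0, 0, 0],
    [0, 0, 0],
    [0, 0, 0],
    [0, 0, 0],
    [0, 0, 0],
    [0, 0, 0],
    [0, 0, 0],
    [0, 0, 0],
    [0, 0, 0],
    [0, 0, 0],
    [0, 0, 0],
    [0, 0, 0],
    [0, 0, 0],
    [0, 0, 0],
  ],
)

```text
clock: 27.2
position: [0.5433, 0.3324, 0.1347]
ee_rot: [-3.137, -0.151, 0.001]
force: [1.1, -0.6, -1.7]
width: 0.264
gripper_force: 45.0
```

carry_out(
  claw=[2, 2, 2, 2, 2],
  delta_pos=[
    [0, 0, 0],
    [0, 0, 0],
    [0, 0, 0],
    [0, 0, 0],
    [0, 0, 0],
  ],
  angular=[
    [0, 0, 0],
    [0, 0, 0],
    [0, 0, 0],
    [0, 0, 0],
    [0, 0, 0],
  ],
)

```text
clock: 27.7
position: [0.5436, 0.3296, 0.1348]
ee_rot: [-3.138, -0.142, 0.0]
force: [-0.1, 0.1, -1.1]
width: 0.264
gripper_force: 45.0
```

```bash
python3 - <<'E'
from chk import *
plan(.5467,.330,.0078,-1.484)
for c in("scene","wrist"):
    im=arm.get_image(c);save(im,c+"3.png",s=.8 if c=="scene" else .8)
a=cv2.imread("pics/scene3.png");b=cv2.imread("pics/wrist3.png");cv2.imwrite("pics/both3.png",np.hstack([a[:,:400],b[:,:400]]))
E
```

```text
clock 27.70 cur [0.5436 0.3296 0.1348] phi -1.480 tilt 0.000 width 24.2mm gf 45.0 q [-1.22  0.71  0.97  1.7  -0.65  1.09 -1.52]
 az_turn 0.004 = 1 x 0.004 | xy [ 0.31 -0.02] = 1 x [ 0.31 -0.02] | dz 12.70
```

View pics/both3.png

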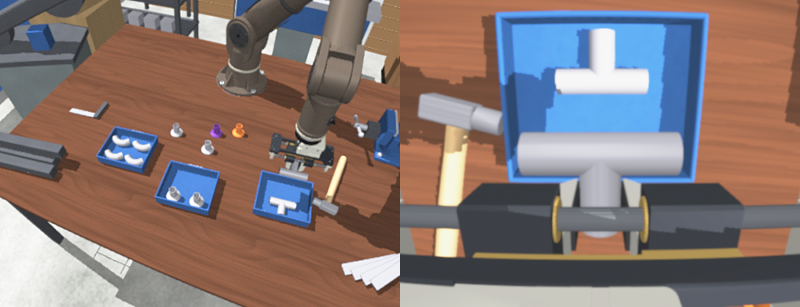

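The scene view shows four elbows flat and separate in their tray at about (128,148). In the wrist view the held tee at (600,160) is parallel to the tray's tee at (600,80), with a clear gap. Lowering.

carry_out(
  claw=[2, 2, 2, 2, 2, 2, 2, 2, 2, 2, 2, 2, 2],
  delta_pos=[
    [0.3, 0, 1.5],
    [0, 0, 3],
    [0, 0, 3],
    [0, 0, 2],
    [0, 0, 1],
    [0, 0, 0.5],
    [0, 0, 0.5],
    [0, 0, 0.5],
    [0, 0, 0.3],
    [0, 0, 0.2],
    [0, 0, 0],
    [0, 0, 0],
    [0, 0, 0],
  ],
  angular=[
    [0, 0, 0],
    [0, 0, 0],
    [0, 0, 0],
    [0, 0, 0],
    [0, 0, 0],
    [0, 0, 0],
    [0, 0, 0],
    [0, 0, 0],
    [0, 0, 0],
    [0, 0, 0],
    [0, 0, 0],
    [0, 0, 0],
    [0, 0, 0],
  ],
)

```text
clock: 29.1
position: [0.5467, 0.331, 0.0098]
ee_rot: [-3.138, -0.144, -0.001]
force: [-0.5, 0.5, -1.8]
width: 0.265
gripper_force: 45.0
```

```bash
python3 plan.py .5467 .33 .0075 -1.484
```

```text
clock 29.10 cur [0.5467 0.331  0.0098] phi -1.479 tilt 0.000 width 24.3mm gf 45.0 q [-1.14  0.85  0.83  1.78 -0.8   0.89 -1.41]
 az_turn 0.005 = 1 x 0.005 | xy [-0.01  0.1 ] = 1 x [-0.01  0.1 ] | dz 0.23
```

carry_out(
  claw=[2, 2, 2, 2, 4.4, 4.4, 4.4, 4.4, 4.4, 4.4, 4.4, 4.4, 4.4, 4.4, 4.4],
  delta_pos=[
    [0, 0, 0.15],
    [0, 0, 0.1],
    [0, 0, 0],
    [0, 0, 0],
    [0, 0, 0],
    [0, 0, 0],
    [0, 0, 0],
    [0, 0, -0.5],
    [0, 0, -1],
    [0, 0, -2],
    [0, 0, -3],
    [0, 0, -3],
    [0, 0, -3],
    [0, 0, 0],
    [0, 0, 0],
  ],
  angular=[
    [0, 0, 0],
    [0, 0, 0],
    [0, 0, 0],
    [0, 0, 0],
    [0, 0, 0],
    [0, 0, 0],
    [0, 0, 0],
    [0, 0, 0],
    [0, 0, 0],
    [0, 0, 0],
    [0, 0, 0],
    [0, 0, 0],
    [0, 0, 0],
    [0, 0, 0],
    [0, 0, 0],
  ],
)

```text
clock: 30.6
position: [0.5469, 0.3311, 0.1332]
ee_rot: [-3.137, -0.144, -0.002]
force: [-0.4, 0.3, 0.5]
width: 0.482
gripper_force: 0.0
```

```bash
python3 plan.py .478 .0015 .13 -1.467
```

```text
clock 30.60 cur [0.5469 0.3311 0.1332] phi -1.479 tilt 0.002 width 44.2mm gf 0.0 q [-1.21  0.71  0.97  1.7  -0.66  1.09 -1.52]
 az_turn -0.012 = 1 x -0.012 | xy [-10.27  32.07] = 12 x [-0.86  2.67] | dz 0.32
```

carry_out(
  claw=[6, 6, 6, 6, 6, 6, 6, 6, 6, 6, 6, 6, 6, 6, 6],
  delta_pos=[
    [-1.03, 3.21, 0],
    [-1.03, 3.21, 0],
    [-1.03, 3.21, 0],
    [-1.03, 3.21, 0],
    [-1.03, 3.21, 0],
    [-1.03, 3.21, 0],
    [-1.03, 3.21, 0],
    [-1.03, 3.21, 0],
    [-1.03, 3.21, 0],
    [-1.03, 3.21, 0],
    [0, 0, 0],
    [0, 0, 0],
    [0, 0, 0],
    [0, 0, 0],
    [0, 0, 0],
  ],
  angular=[
    [0, 0, -0.012],
    [0, 0, 0],
    [0, 0, 0],
    [0, 0, 0],
    [0, 0, 0],
    [0, 0, 0],
    [0, 0, 0],
    [0, 0, 0],
    [0, 0, 0],
    [0, 0, 0],
    [0, 0, 0],
    [0, 0, 0],
    [0, 0, 0],
    [0, 0, 0],
    [0, 0, 0],
  ],
)

```text
clock: 32.1
position: [0.477, 0.0019, 0.1318]
ee_rot: [3.137, 0.166, -0.001]
force: [0.3, -0.2, 0.0]
width: 0.652
gripper_force: 0.0
```

```bash
python3 - <<'E'
from chk import *
chk("ferrule_a",(.478,.0015,0)); plan(.478,.0015,.013,-1.467)
chk("tee",(.5762,.3325,-3.056),("top",),z=.0157)
E
```

```text
wrist [251. 185.] [0.479  0.0014 0.3603 0.0468]
clock 32.20 cur [0.477  0.0016 0.1319] phi -1.466 tilt 0.000 width 60.0mm gf 0.0 q [-0.87  0.46  1.03  2.09 -0.52  0.87 -1.  ]
 az_turn 0.001 = 1 x 0.001 | xy [0.1  0.02] = 1 x [0.1  0.02] | dz 11.89
top [150. 184.] [ 0.5731  0.3328 -3.0536  0.1892]
```

carry_out(
  claw=[6, 6, 6, 6, 6, 6, 6, 6, 6, 6, 6, 2, 2, 2, 2, 2, 2, 2],
  delta_pos=[
    [0.17, 0, 2],
    [0, 0, 3],
    [0, 0, 3],
    [0, 0, 2],
    [0, 0, 1],
    [0, 0, 0.5],
    [0, 0, 0.3],
    [0, 0, 0],
    [0, 0, 0],
    [0, 0, 0],
    [0, 0, 0],
    [0, 0, 0],
    [0, 0, 0],
    [0, 0, 0],
    [0, 0, 0],
    [0, 0, 0],
    [0, 0, 0],
    [0, 0, 0],
  ],
  angular=[
    [0, 0, 0],
    [0, 0, 0],
    [0, 0, 0],
    [0, 0, 0],
    [0, 0, 0],
    [0, 0, 0],
    [0, 0, 0],
    [0, 0, 0],
    [0, 0, 0],
    [0, 0, 0],
    [0, 0, 0],
    [0, 0, 0],
    [0, 0, 0],
    [0, 0, 0],
    [0, 0, 0],
    [0, 0, 0],
    [0, 0, 0],
    [0, 0, 0],
  ],
  force=25,
)

```text
clock: 34.1
position: [0.4786, 0.0012, 0.014]
ee_rot: [-3.137, -0.163, 0.0]
force: [0.5, 0.3, 0.5]
width: 0.266
gripper_force: 25.0
```

```bash
python3 plan.py .6324 .0401 .0163 -1.467
```

```text
clock 34.10 cur [0.4786 0.0012 0.014 ] phi -1.467 tilt 0.000 width 24.5mm gf 25.0 q [-0.67  0.63  0.78  2.18 -0.78  0.63 -0.79]
 az_turn -0.000 = 1 x -0.000 | xy [15.7  -2.28] = 6 x [ 2.62 -0.38] | dz -0.23
```

carry_out(
  claw=[2, 2, 2, 2, 2, 2, 2, 2, 2, 2, 2, 2, 2, 2, 2, 2],
  delta_pos=[
    [0, 0, -1],
    [0, 0, -3],
    [0, 0, -3],
    [0, 0, -3],
    [2.62, -0.38, 0],
    [2.62, -0.38, 0],
    [2.62, -0.38, 0],
    [2.62, -0.38, 0],
    [2.62, -0.38, 0],
    [2.62, -0.38, 0],
    [0, 0, 0],
    [0, 0, 0],
    [0, 0, 0],
    [0, 0, 0],
    [0, 0, 0],
    [0, 0, 0],
  ],
  angular=[
    [0, 0, 0],
    [0, 0, 0],
    [0, 0, 0],
    [0, 0, 0],
    [0, 0, 0],
    [0, 0, 0],
    [0, 0, 0],
    [0, 0, 0],
    [0, 0, 0],
    [0, 0, 0],
    [0, 0, 0],
    [0, 0, 0],
    [0, 0, 0],
    [0, 0, 0],
    [0, 0, 0],
    [0, 0, 0],
  ],
)

```text
clock: 35.7
position: [0.6323, 0.0401, 0.1142]
ee_rot: [-3.137, -0.163, 0.0]
force: [0.1, 0.2, -0.5]
width: 0.27
gripper_force: 25.0
```

```bash
python3 plan.py .6324 .0401 .0173 -1.467
```

```text
clock 35.70 cur [0.6323 0.0401 0.1142] phi -1.467 tilt 0.000 width 24.8mm gf 25.0 q [-0.71  0.71  0.91  1.73 -0.64  1.03 -1.04]
 az_turn -0.000 = 1 x -0.000 | xy [0.01 0.  ] = 1 x [0.01 0.  ] | dz 9.69
```

carry_out(
  claw=[2, 2, 2, 2, 2, 2, 2, 2, 2, 2, 2, 2, 2],
  delta_pos=[
    [0, 0, 1],
    [0, 0, 2.5],
    [0, 0, 2.5],
    [0, 0, 1],
    [0, 0, 0.5],
    [0, 0, 0.5],
    [0, 0, 0.5],
    [0, 0, 0.5],
    [0, 0, 0.3],
    [0, 0, 0.2],
    [0, 0, 0],
    [0, 0, 0],
    [0, 0, 0],
  ],
  angular=[
    [0, 0, 0],
    [0, 0, 0],
    [0, 0, 0],
    [0, 0, 0],
    [0, 0, 0],
    [0, 0, 0],
    [0, 0, 0],
    [0, 0, 0],
    [0, 0, 0],
    [0, 0, 0],
    [0, 0, 0],
    [0, 0, 0],
    [0, 0, 0],
  ],
)

```text
clock: 37.0
position: [0.6328, 0.0401, 0.0193]
ee_rot: [-3.137, -0.163, -0.001]
force: [0.7, 0.2, -0.9]
width: 0.267
gripper_force: 25.0
```

```bash
python3 plan.py .6324 .0401 .0171 -1.467; python3 -c "
from h import *;print(arm.observe()['force'])"
```

```text
clock 37.00 cur [0.6328 0.0401 0.0193] phi -1.467 tilt 0.000 width 24.5mm gf 25.0 q [-0.65  0.81  0.8   1.79 -0.75  0.88 -0.96]
 az_turn -0.000 = 1 x -0.000 | xy [-0.04 -0.  ] = 1 x [-0.04 -0.  ] | dz 0.22
[ 0.65131268  0.20438337 -0.93885823]
```

carry_out(
  claw=[2, 2, 2, 2, 4.2, 4.2, 4.2, 4.2, 4.2, 4.2, 4.2, 4.2, 4.2, 4.2, 4.2],
  delta_pos=[
    [0, 0, 0.12],
    [0, 0, 0.1],
    [0, 0, 0],
    [0, 0, 0],
    [0, 0, 0],
    [0, 0, 0],
    [0, 0, 0],
    [0, 0, -0.5],
    [0, 0, -1],
    [0, 0, -2],
    [0, 0, -3],
    [0, 0, -3],
    [0, 0, -2],
    [0, 0, 0],
    [0, 0, 0],
  ],
  angular=[
    [0, 0, 0],
    [0, 0, 0],
    [0, 0, 0],
    [0, 0, 0],
    [0, 0, 0],
    [0, 0, 0],
    [0, 0, 0],
    [0, 0, 0],
    [0, 0, 0],
    [0, 0, 0],
    [0, 0, 0],
    [0, 0, 0],
    [0, 0, 0],
    [0, 0, 0],
    [0, 0, 0],
  ],
)

```text
clock: 38.5
position: [0.6328, 0.0403, 0.1325]
ee_rot: [-3.137, -0.163, -0.002]
force: [0.2, 0.6, 0.0]
width: 0.462
gripper_force: 0.0
```

```bash
python3 plan.py .442 -.155 .13 -1.467
```

```text
clock 38.50 cur [0.6328 0.0403 0.1325] phi -1.467 tilt 0.001 width 42.4mm gf 0.0 q [-0.72  0.69  0.92  1.71 -0.62  1.06 -1.05]
 az_turn 0.000 = 1 x 0.000 | xy [-21.    17.45] = 10 x [-2.1   1.74] | dz 0.25
```

carry_out(
  claw=[6, 6, 6, 6, 6, 6, 6, 6, 6, 6, 6, 6, 6, 6, 6],
  delta_pos=[
    [-2.1, 1.745, 0],
    [-2.1, 1.745, 0],
    [-2.1, 1.745, 0],
    [-2.1, 1.745, 0],
    [-2.1, 1.745, 0],
    [-2.1, 1.745, 0],
    [-2.1, 1.745, 0],
    [-2.1, 1.745, 0],
    [-2.1, 1.745, 0],
    [-2.1, 1.745, 0],
    [0, 0, 0],
    [0, 0, 0],
    [0, 0, 0],
    [0, 0, 0],
    [0, 0, 0],
  ],
  angular=[
    [0, 0, 0],
    [0, 0, 0],
    [0, 0, 0],
    [0, 0, 0],
    [0, 0, 0],
    [0, 0, 0],
    [0, 0, 0],
    [0, 0, 0],
    [0, 0, 0],
    [0, 0, 0],
    [0, 0, 0],
    [0, 0, 0],
    [0, 0, 0],
    [0, 0, 0],
    [0, 0, 0],
  ],
)

```text
clock: 40.0
position: [0.4423, -0.1546, 0.1316]
ee_rot: [3.137, 0.165, -0.0]
force: [0.1, -0.8, -0.0]
width: 0.653
gripper_force: 0.0
```

```bash
python3 - <<'E'
from chk import *
chk("ferrule_a",(.442,-.155,0)); plan(.442,-.155,.013,-1.467)
E
```

```text
wrist [251. 186.] [ 0.4433 -0.1526 -0.0119  0.0463]
clock 40.10 cur [ 0.4421 -0.1548  0.1317] phi -1.466 tilt 0.000 width 60.5mm gf 0.0 q [-0.53  0.43  1.01  2.11 -0.49  0.85 -0.69]
 az_turn 0.001 = 1 x 0.001 | xy [-0.01  0.02] = 1 x [-0.01  0.02] | dz 11.87
```

carry_out(
  claw=[6, 6, 6, 6, 6, 6, 6, 6, 6, 6, 6, 2, 2, 2, 2, 2, 2, 2],
  delta_pos=[
    [0.12, -0.19, 2],
    [0, 0, 3],
    [0, 0, 3],
    [0, 0, 2],
    [0, 0, 1],
    [0, 0, 0.5],
    [0, 0, 0.3],
    [0, 0, 0],
    [0, 0, 0],
    [0, 0, 0],
    [0, 0, 0],
    [0, 0, 0],
    [0, 0, 0],
    [0, 0, 0],
    [0, 0, 0],
    [0, 0, 0],
    [0, 0, 0],
    [0, 0, 0],
  ],
  angular=[
    [0, 0, 0],
    [0, 0, 0],
    [0, 0, 0],
    [0, 0, 0],
    [0, 0, 0],
    [0, 0, 0],
    [0, 0, 0],
    [0, 0, 0],
    [0, 0, 0],
    [0, 0, 0],
    [0, 0, 0],
    [0, 0, 0],
    [0, 0, 0],
    [0, 0, 0],
    [0, 0, 0],
    [0, 0, 0],
    [0, 0, 0],
    [0, 0, 0],
  ],
)

```text
clock: 41.9
position: [0.4428, -0.1531, 0.0138]
ee_rot: [-3.137, -0.163, 0.0]
force: [0.0, -0.3, -0.7]
width: 0.263
gripper_force: 25.0
```

```bash
python3 plan.py .6411 -.0434 .0163 -1.467
```

```text
clock 41.90 cur [ 0.4428 -0.1531  0.0138] phi -1.467 tilt 0.000 width 24.1mm gf 25.0 q [-0.32  0.61  0.75  2.2  -0.76  0.61 -0.47]
 az_turn -0.000 = 1 x -0.000 | xy [20.86 -8.86] = 8 x [ 2.61 -1.11] | dz -0.25
```

carry_out(
  claw=[2, 2, 2, 2, 2, 2, 2, 2, 2, 2, 2, 2, 2, 2, 2, 2, 2],
  delta_pos=[
    [0, 0, -1],
    [0, 0, -3],
    [0, 0, -3],
    [0, 0, -3],
    [2.61, -1.11, 0],
    [2.61, -1.11, 0],
    [2.61, -1.11, 0],
    [2.61, -1.11, 0],
    [2.61, -1.11, 0],
    [2.61, -1.11, 0],
    [2.61, -1.11, 0],
    [2.61, -1.11, 0],
    [0, 0, 0],
    [0, 0, 0],
    [0, 0, 0],
    [0, 0, 0],
    [0, 0, 0],
  ],
  angular=[
    [0, 0, 0],
    [0, 0, 0],
    [0, 0, 0],
    [0, 0, 0],
    [0, 0, 0],
    [0, 0, 0],
    [0, 0, 0],
    [0, 0, 0],
    [0, 0, 0],
    [0, 0, 0],
    [0, 0, 0],
    [0, 0, 0],
    [0, 0, 0],
    [0, 0, 0],
    [0, 0, 0],
    [0, 0, 0],
    [0, 0, 0],
  ],
)

```text
clock: 43.6
position: [0.6408, -0.0437, 0.1141]
ee_rot: [-3.137, -0.161, -0.0]
force: [-0.2, 0.1, -2.0]
width: 0.263
gripper_force: 25.0
```

carry_out(
  claw=[2, 2, 2, 2, 2, 2, 2, 2, 2, 2, 2, 2, 2],
  delta_pos=[
    [0, 0, 1],
    [0, 0, 2.5],
    [0, 0, 2.5],
    [0, 0, 1],
    [0, 0, 0.5],
    [0, 0, 0.5],
    [0, 0, 0.5],
    [0, 0, 0.5],
    [0, 0, 0.3],
    [0, 0, 0.2],
    [0, 0, 0],
    [0, 0, 0],
    [0, 0, 0],
  ],
  angular=[
    [0, 0, 0],
    [0, 0, 0],
    [0, 0, 0],
    [0, 0, 0],
    [0, 0, 0],
    [0, 0, 0],
    [0, 0, 0],
    [0, 0, 0],
    [0, 0, 0],
    [0, 0, 0],
    [0, 0, 0],
    [0, 0, 0],
    [0, 0, 0],
  ],
)

```text
clock: 44.9
position: [0.6415, -0.0432, 0.019]
ee_rot: [3.137, 0.163, 0.001]
force: [0.8, 0.5, -1.4]
width: 0.265
gripper_force: 25.0
```

```bash
python3 plan.py .6411 -.0434 .0169 -1.467
```

```text
clock 44.90 cur [ 0.6415 -0.0432  0.019 ] phi -1.467 tilt 0.000 width 24.3mm gf 25.0 q [-0.51  0.82  0.8   1.76 -0.74  0.89 -0.84]
 az_turn -0.000 = 1 x -0.000 | xy [-0.04  0.01] = 1 x [-0.04  0.01] | dz 0.21
```

carry_out(
  claw=[2, 2, 2, 2, 4.2, 4.2, 4.2, 4.2, 4.2, 4.2, 4.2, 4.2, 4.2, 4.2, 4.2, 4.2, 4.2, 4.2, 4.2, 4.2],
  delta_pos=[
    [0, 0, 0.12],
    [0, 0, 0.09],
    [0, 0, 0],
    [0, 0, 0],
    [0, 0, 0],
    [0, 0, 0],
    [0, 0, 0],
    [0, 0, -0.5],
    [0, 0, -1],
    [0, 0, -2],
    [0, 0, -3],
    [0, 0, -3],
    [0, 0, -3],
    [-3, 0, -3],
    [-3, 0, -3],
    [-3, 0, 0],
    [-3, 0, 0],
    [-3, 0, 0],
    [-3, 0, 0],
    [0, 0, 0],
  ],
  angular=[
    [0, 0, 0],
    [0, 0, 0],
    [0, 0, 0],
    [0, 0, 0],
    [0, 0, 0],
    [0, 0, 0],
    [0, 0, 0],
    [0, 0, 0],
    [0, 0, 0],
    [0, 0, 0],
    [0, 0, 0],
    [0, 0, 0],
    [0, 0, 0],
    [0, 0, 0],
    [0, 0, 0],
    [0, 0, 0],
    [0, 0, 0],
    [0, 0, 0],
    [0, 0, 0],
    [0, 0, 0],
  ],
)

```text
clock: 46.9
position: [0.4585, -0.0625, 0.2019]
ee_rot: [-3.134, -0.158, 0.003]
force: [0.4, 0.5, 0.7]
width: 0.462
gripper_force: 0.0
```

```bash
python3 - <<'E'
from h import *
for c in("scene","top"): save(arm.get_image(c),c+"9.png",(80,80,400,260) if c=="scene" else (60,90,460,260),1.9)
a=cv2.imread("pics/scene9.png");b=cv2.imread("pics/top9.png")
w=max(a.shape[1],b.shape[1]);p=lambda i:cv2.copyMakeBorder(i,0,0,0,w-i.shape[1],0);cv2.imwrite("pics/fin.png",cv2.resize(np.vstack([p(a),p(b)]),None,fx=.88,fy=.88))
E
```

```text
(no output)
```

View pics/fin.png

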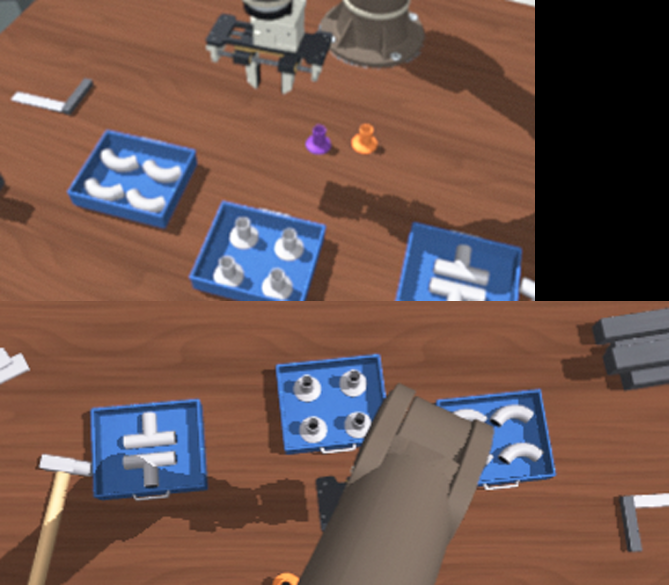

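The picture shows four ferrules upright in their tray at (265,258), four elbows flat and separate at (132,180), and two tees side by side at (150,450). The look-alikes, hammer and square have not moved.

carry_out(
  claw=[4.2, 4.2, 4.2, 4.2],
  delta_pos=[
    [0, 0, 0],
    [0, 0, 0],
    [0, 0, 0],
    [0, 0, 0],
  ],
  angular=[
    [0, 0, 0],
    [0, 0, 0],
    [0, 0, 0],
    [0, 0, 0],
  ],
)

```text
clock: 47.4
position: [0.4626, -0.062, 0.2017]
ee_rot: [3.137, 0.163, -0.0]
force: [-0.0, 0.7, -0.1]
width: 0.457
gripper_force: 0.0
```

```bash
python3 -c "
from cell import arm
print(arm.sign_off())"
```

```text
the job is handed in; nothing more can be done
None
```

The job is handed in at about 47 s of the 122 s allowed: the final pictures show all five fittings set down in their own trays, ferrules upright and elbows and tee flat, with the hammer, square and look-alikes where they lay; no verdict was returned.

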